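# Bolt the flanged pot into its shipping cradle

### The arm

A 6-joint arm with a two-finger parallel gripper is mounted at the origin on the work surface. World frame = base frame: x ahead of the robot, y to its left, z up, the work surface at z = 0. Lengths are in mm, angles in rad, forces in N, time in s.
With the tool pointing down it reaches from about 250 to 725 mm from the base axis. Payload 9.7 kg.
Tool frame: the origin (TCP) lies on the mounting face of the last link; the fingertips stand 173 mm ahead of it and the grasp point (between the pads) lies 155 mm ahead of it; y points along the fingers, x is the direction in which the jaws open and shut, and the axes are right-handed (so a half turn about y gives the same grasp; the last joint's range is limited). The gripper opens to 85 mm and grips with 20 to 120 N. Pads are 22 mm wide; open, the fingers measure 114 mm over their backs; the gripper's body (76 mm by 85 mm) begins 54 mm behind the grasp point. The pads swing forward as they close: fully open they stand 13 mm farther back than shut.
Start: joints at [1.259, 0.087, 0.176, 1.66, 0, 1.571], TCP at [168.722, 523.479, 404.684] pointing down, gripper open.
Joint ranges: [-3.13, 3.13], [-0.85, 1.81], [-1.15, 1.24], [-2.2, 2.28], [-1.44, 1.52], [-3.14, 3.14]. Speed limits (rad/s): [2.22, 2.22, 2.57, 3.14, 3.14, 3.14].

### API

Orientations are given as a rotation vector (axis times angle).
In Python, from rig import state, cams, order gives the robot as it stands. The module is installed in compiled form; this text tells all that it offers.
- The arm moves only by the tool servo_tool, never from a script. Its argument "series" is a list of rows, each an object with "delta_pos": the shift along the tool's x, y, z in units of 50 mm (1.0 is 50 mm), a list of three; "turn": the turn about the tool's y in degrees. A call has 1 to 8 rows; each row shifts and turns the commanded pose from where the row before left it, along the tool's axes as they then stand; what a row does not reach is not made up. A row lasts 1/10 s, in which the tool goes at most 50 mm and 8.59 degrees, less where a joint would pass 70% of its speed; a pose out of reach is approached as far as the arm can. A call is refused whole if a number of a shift passes 1 or a number of a turn 8.59, either way. A call with a gripper value outside its range is refused whole. "grip" is the finger opening in mm, from 0 to 85.4, set as the call begins (left out, the last holds). The fingers move at their own pace and stop on an object; the grip force is fixed at half the most. Time passes only in rows, so rows that do not move let the fingers close. It gives the time, the measured TCP pose, the force and the opening at its end, in the units of the state.
- state(): the state, without advancing time (a new reading comes with each control period).
- cams.get_image(name): name is "scene" or "side" or "wrist"; returns the picture (480x640x3 uint8, red, green, blue); there is no depth.
- cams.camera_info(name): a dict with "mtx" (3x3 intrinsics, pixels), "T" (4x4, takes a point from camera to world coordinates); the wrist camera has in their place "mount" (4x4, takes a point from camera to tool coordinates, whose origin is the TCP and whose axes are the tool frame's). Camera axes: x right, y up, looking along -z (the intrinsics and any distortion apply to the point x, -y, -z); pixel columns grow to the right and rows downward; lengths in mm; the calibration is good to about 2 mm. A picture is of the moment at which its call begins: read the wrist's pose just before it. camera_info takes no time and is no camera call.
- order.finish_job(): hands the job in, once; it reports no verdict.
The state is a dict: "clock": time; "q": joint angles; "qd": joint speeds; "joint_torque": joint torques, N m; "tool_pos": TCP position; "orientation": TCP orientation; "wrist_force": force on the tool from outside, world axes, zero at the start; "ft_torque": the same for the moment, N m; "finger_gap": finger opening in mm.
Only numpy, scipy, OpenCV 4.12 (cv2) and the standard library are available. Lean on these libraries where they do the work, as an engineer would, in place of code of your own. Each camera call takes 0.05 s, during which the arm holds its last target.

### The job

On the packing bench, set the tapered pot with the flange upright into the well of the plywood shipping cradle, lowering it gently until it is fully home, then let go of it. Then slide the barrel bolt fully across over its flange and turn the bolt's handle all the way down into the notch, so that the pot is locked in. Leave everything else on the bench where it stands.

Things in the scene. Friction and masses are not known exactly. Their poses are not given: they have to be found in the camera images.
- cradle: Fixed plywood shipping cradle. Origin: bench level, under the axis of its round tapered well; z up; the bolt lies on its +y side. Base board x -65..65, y -70..240 mm, 18 mm thick. Pedestal with the steel bolt guide: x -22..22, y 84..222, up to z = 120 mm. The bolt, a steel rod 16 mm thick along y, has its axis at x = 0, z = 102 mm and slides towards -y, over the well.
- well_mouth (a point): Centre of the rim of the black tapered well, 85 mm above the bench; axes as the cradle's. Rim: inner radius 47 mm, outer 53 mm; the inside tapers to radius 35 mm at the floor, 62 mm below the rim. A fully home pot has its origin 60 mm below this point.
- notch (a point): Middle of the notch at the well end of the guide's slot, at the rod's height: cradle x = -14, y = 132, z = 102 mm; axes as the cradle's. The slot (16 mm wide, along y, open upward) holds the handle upright; the notch, 18 mm wide, opens from it to the cradle's -x side.
- bolt (a joint): Slide of the bolt, m: 0 = withdrawn (rod tip 90 mm from the well's axis), 0.060 = fully across (tip 30 mm from it, 3 mm above the flange of a seated pot). Starts anywhere from 0 to 0.055; beyond about 0.03 the rod bars the well and must first be drawn back. Friction about 2 N; stays where it is left; cannot slide while the handle is down in the notch.
- handle (a joint): Turn of the bolt's handle about the rod, rad: 0 = upright (as at the start), 1.40 = fully down to the cradle's -x side, 10 degrees above level, lying in the notch. It can turn only when the bolt is fully across; elsewhere the slot keeps it upright. Stays where it is left (friction 0.07 N m).
- handle_grip (a point): Point to hold on the steel handle: a round grip 18 mm thick that points straight away from the rod, 42 to 80 mm from its axis; this point is 62 mm from it. Upright: cradle x = 0, y = 192 mm minus the bolt's slide, z = 164 mm (top 182). Fingers closing along the cradle's y can hold it while it slides, and it pivots between them as it turns.
- pot: The grey plastic pot to lock in, 0.28 to 0.56 kg. Origin: centre of its underside, z up. Radius 34 mm at the foot, widening to 46 mm at z = 60; flange of radius 54 mm, z 60..66; on top an upright blade grip 72 mm long (its x), 16 mm thick (its y), z 66..116 mm. In the well the blade must stand roughly crosswise to the bolt (within 40 degrees), or it blocks the bolt.
- straight_pot: Another grey pot, not for this cradle: straight cylinder radius 48 mm, 72 mm high, with a blade grip on top (to z = 122 mm). Leave it. Origin under its centre.
- wide_foot_pot: Another grey pot, not for this cradle: cone, radius 50 mm at the foot, 32 mm at 72 mm height, no flange, with a blade grip on top (to z = 122 mm). Leave it. Origin under its centre.
- tape_roll: Roll of tape lying flat, radius 50 mm, 48 mm high; bystander.
- carton_left: Carton 120 x 90 x 80 mm (x, y, z), bystander.
- carton_back: Carton 70 x 100 x 60 mm, bystander.
- carton_front: Carton 60 x 80 x 70 mm, bystander close in front of the cradle (its -x side).
- spray: Grey-blue bottle, radius 28 mm, 150 mm high, bystander close to the bolt, on its +x side.
- driver: Screwdriver lying flat, 200 mm long, bystander.
- mug: Blue mug, radius 40 mm, 90 mm high, bystander.
- carton_right: Carton 80 x 100 x 90 mm, bystander.
Not all that is in view belongs to the job. What is shaped like the pot but green or purple is not meant.

How it is judged (in metres and radians):
On the way, in this order (a step that is already met when the one before it is completed fails the run):
1. the pot is home in the well and let go of (horizontal distance between pot and well_mouth below 0.004 m and z of pot in the frame of well_mouth below -0.056 m and angle between pot's own z axis and vertical below 0.06 rad and contact force between the fingers and pot below 0.1 N), for 0.2 s.
2. the bolt is fully across over the flange, its handle still upright (value of joint bolt above 0.055 m and value of joint handle below 0.4 rad), for 0.05 s.
At the end, for the whole second after the job is handed in: The pot stands home in the well (its origin within 4 mm of the well's axis and at least 56 mm below the rim, tilted less than 0.06 rad), at rest and released; the bolt is at more than 0.055 m and its handle is turned down beyond 1.1 rad (all of step 1 and value of joint bolt above 0.055 m and value of joint handle above 1.1 rad and linear speed of pot below 0.02 m/s); the robot touches nothing.
It fails at once if another thing on the bench is shifted by more than 30 mm (distance of any of straight_pot, wide_foot_pot, tape_roll, carton_left, carton_front, carton_back, spray, driver, mug, carton_right from where it was at the start of the episode above 0.03 m).
It fails at once if another pot, the bottle or the mug is tipped over (angle between any of straight_pot, wide_foot_pot, spray, mug's own z axis and vertical above 0.5 rad).
It fails at once if the pot is slammed or rammed into the cradle (more than 90 N) (contact force between pot and cradle above 90 N).
It also fails if it takes over 72 s, if anything falls off the work surface, if the arm or the gripper's body presses on something with over 40 N, if the wrist force passes 120 N, or if a joint passes its speed limit or range.

## Working session

There is one attempt and no reset: what is moved stays moved. The work goes in short steps, Python scripts to look and compute and a tool call to move; the robot and the scene stay as the last step left them, time stands still between calls to the robot, and variables do not carry over. Pictures are saved under pics/ and viewed, and the job is handed in when it is done.

Besides the shell and the picture viewer there is one more tool, called after "Call:" as a command line: name --argument value ..., lists and objects as JSON in quotes. servo_tool: Moves the arm, as the interface text tells. Its arguments: {"type":"object","properties":{"series":{"type":"array"},"grip":{"type":"number"}},"required":["series"]}

```bash
mkdir -p pics; ls; python3 - <<'E'
from rig import state,cams
import cv2
s=state();print(s)
for n in ["scene","side","wrist"]:
    im=cams.get_image(n);cv2.imwrite(f"pics/{n}0.png",im[:,:,::-1]);print(n,{k:(v.round(3).tolist() if hasattr(v,'round') else v) for k,v in cams.camera_info(n).items()})
E
```

```text
pics
{'clock': 0.0, 'q': array([ 1.25899366e+00,  8.74645208e-02,  1.75117764e-01,  1.65980427e+00,
       -2.20217935e-06,  1.57080506e+00]), 'qd': array([ 3.56742103e-05,  1.08796162e-03,  1.03895222e-03,  1.53666386e-03,
       -9.21690568e-04,  1.21414565e-05]), 'joint_torque': array([ 8.87945316e-04, -5.20393038e+01,  4.64802969e+01,  1.64178223e-02,
       -4.97818235e-06,  2.65220592e-06]), 'tool_pos': array([168.725928  , 523.47855464, 403.97207059]), 'orientation': array([-1.3415477 , -0.97570968,  0.97752401]), 'wrist_force': array([-0.07205888,  0.30654491, -0.59051314]), 'ft_torque': array([ 0.00647396, -0.00696206, -0.05454994]), 'finger_gap': 85.1172875207739}
scene {'mtx': [[578.753, 0.0, 319.081], [0.0, 578.753, 240.433], [0.0, 0.0, 1.0]], 'T': [[0.714, -0.566, 0.412, 1086.932], [0.7, 0.57, -0.431, -613.192], [0.009, 0.596, 0.803, 1278.282], [0.0, 0.0, 0.0, 1.0]]}
side {'mtx': [[573.717, 0.0, 313.014], [0.0, 573.717, 236.34], [0.0, 0.0, 1.0]], 'T': [[0.994, 0.085, -0.063, 429.645], [-0.105, 0.77, -0.629, -887.116], [-0.005, 0.632, 0.775, 1213.457], [0.0, 0.0, 0.0, 1.0]]}
wrist {'mtx': [[395.017, 0.0, 320.316], [0.0, 395.017, 238.902], [0.0, 0.0, 1.0]], 'mount': [[1.0, -0.0, 0.001, 0.691], [0.001, 0.27, -0.963, 30.359], [0.0, 0.963, 0.27, 68.572], [0.0, 0.0, 0.0, 1.0]]}
```

View images.

View pics/scene0.png

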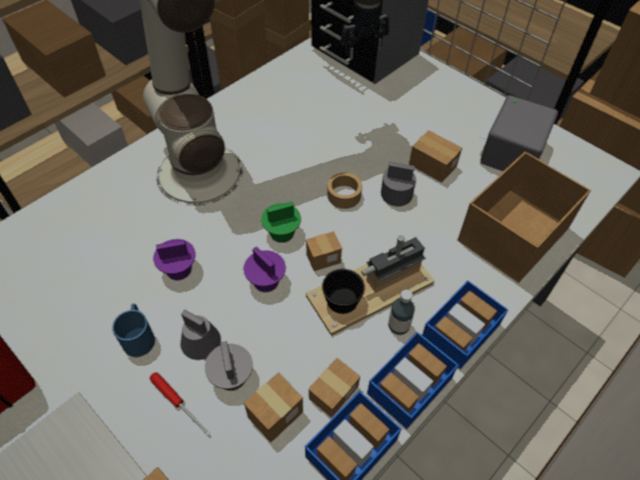

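View pics/side0.png

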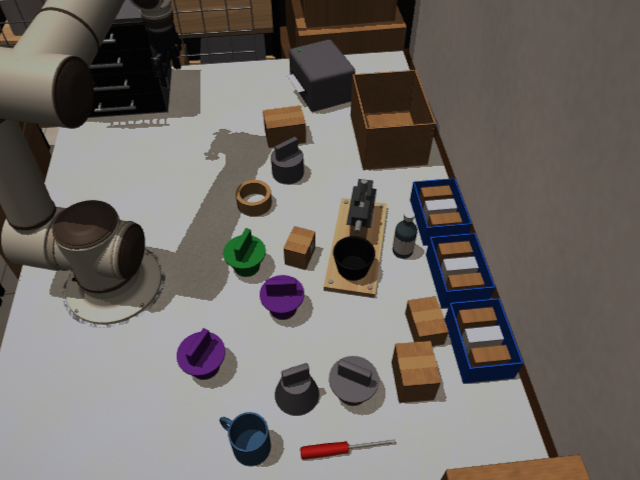

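View pics/wrist0.png

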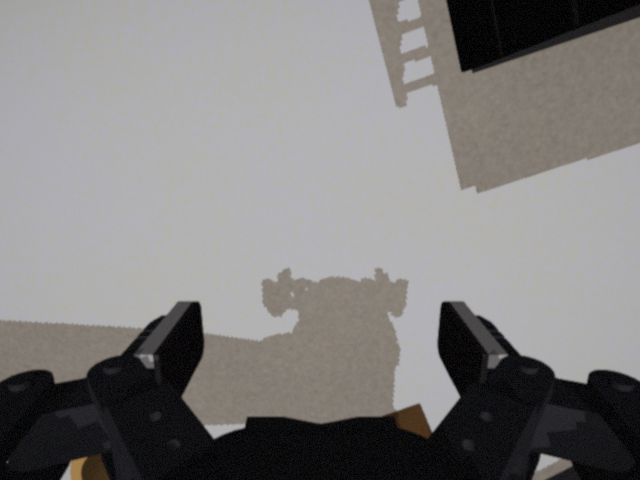

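```bash
python3 - <<'E'
from rig import state
from scipy.spatial.transform import Rotation as R
s=state();print(R.from_rotvec(s['orientation']).as_matrix().round(3))
E
```

```text
[[ 0.307 -0.    -0.952]
 [ 0.952 -0.001  0.307]
 [-0.001 -1.    -0.   ]]
```

```bash
cat > h.py <<'E'
import numpy as np,cv2
from rig import state,cams
def ray(n,u,v):
    c=cams.camera_info(n);M=c['mtx'];T=c['T']
    d=np.array([(u-M[0,2])/M[0,0],-(v-M[1,2])/M[1,1],-1.]);d=T[:3,:3]@d
    return T[:3,3],d/np.linalg.norm(d)
def plane(n,u,v,z):
    o,d=ray(n,u,v);return o+d*(z-o[2])/d[2]
def tri(uv1,uv2):
    o1,d1=ray('scene',*uv1);o2,d2=ray('side',*uv2)
    t=np.linalg.lstsq(np.c_[d1,-d2],o2-o1,rcond=None)[0]
    a=o1+d1*t[0];b=o2+d2*t[1];return (a+b)/2,np.linalg.norm(a-b)
def proj(n,P):
    c=cams.camera_info(n);M=c['mtx'];T=np.linalg.inv(c['T']);p=T[:3,:3]@np.asarray(P,float)+T[:3,3]
    return M[0,0]*p[0]/-p[2]+M[0,2],M[1,1]*-p[1]/-p[2]+M[1,2]
E
python3 - <<'E'
import cv2,numpy as np
def crop(n,x0,y0,w,h,k):
    im=cv2.imread(f"pics/{n}0.png")[y0:y0+h,x0:x0+w];return cv2.resize(im,None,fx=k,fy=k,interpolation=cv2.INTER_CUBIC)
a=crop('scene',300,220,140,110,4);b=crop('side',310,170,90,130,4)
cv2.imwrite('pics/z1.png',cv2.convertScaleAbs(a,alpha=1.6,beta=15));cv2.imwrite('pics/z2.png',cv2.convertScaleAbs(b,alpha=1.6,beta=15))
a=crop('scene',170,300,100,100,5);b=crop('side',270,350,120,70,5)
cv2.imwrite('pics/z3.png',cv2.convertScaleAbs(a,alpha=1.6,beta=15));cv2.imwrite('pics/z4.png',cv2.convertScaleAbs(b,alpha=1.6,beta=15))
E
```

```text
(no output)
```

View pics/z1.png

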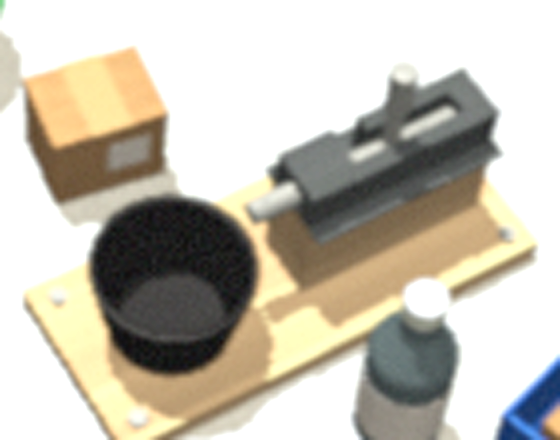

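View pics/z2.png

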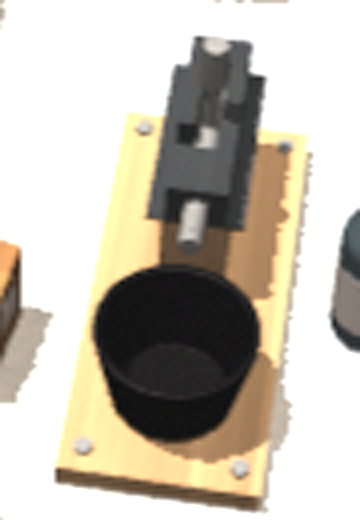

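View pics/z3.png

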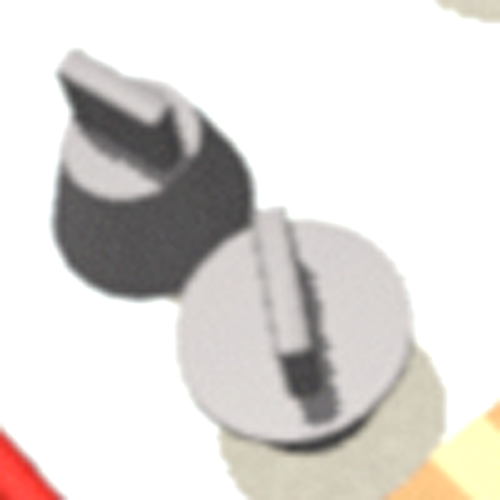

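View pics/z4.png

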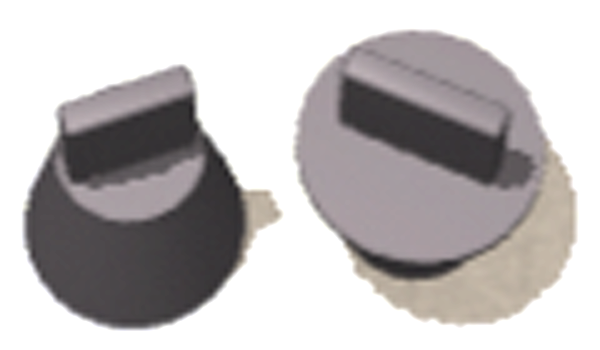

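```bash
python3 - <<'E'
from h import *
def cv(c,o,k): return ((c[0]+.5)/k-.5+o[0],(c[1]+.5)/k-.5+o[1])
z1=lambda x,y:cv((x,y),(300,220),4);z2=lambda x,y:cv((x,y),(310,170),4)
z3=lambda x,y:cv((x,y),(170,300),5);z4=lambda x,y:cv((x,y),(270,350),5)
np.set_printoptions(precision=1,suppress=True)
def both(name,a,b,z):
    print(name,plane('scene',*a,z),plane('side',*b,z),tri(a,b))
both('well',z1(174.5,268.5),z2(177,330),85)
both('handletop',z1(403,76),z2(215,45),182)
both('flange',z3(295,331),z4(424,146),66)
both('blade',z3(281,283),z4(427,90),116)
print('blade ends scene',plane('scene',*z3(268,210),116),plane('scene',*z3(293,355),116))
print('blade ends side',plane('side',*z4(347,53),116),plane('side',*z4(506,122),116))
both('scr1',z1(57,297),z2(83,446),18);both('scr2',z1(138,417),z2(240,468),18);both('scr3',z1(506,234),z2(285,146),18)
E
```

```text
well [614.9 -32.   85. ] [616.4 -31.6  85. ] (array([616. , -33.4,  87.6]), np.float64(0.2699734323416895))
handletop [657.9 114.1 182. ] [658.1 116.5 182. ] (array([658. , 114. , 183.5]), np.float64(1.646166874902441))
flange [ 566.9 -356.4   66. ] [ 569.2 -356.9   66. ] (array([ 568.6, -357.7,   69.1]), np.float64(1.3410984167572282))
blade [ 566.9 -356.8  116. ] [ 568.2 -355.4  116. ] (array([ 567.9, -357. ,  118.7]), np.float64(0.6397843286853797))
blade ends scene [ 536.  -338.2  116. ] [ 596.2 -374.7  116. ]
blade ends side [ 537.3 -335.1  116. ] [ 598.4 -373.2  116. ]
scr1 [549.9 -67.4  18. ] [554.6 -65.9  18. ] (array([553.7, -71.3,  26.3]), np.float64(0.5827505093584464))
scr2 [645.4 -93.3  18. ] [650.4 -93.2  18. ] (array([648.7, -97.4,  25.9]), np.float64(1.8322893318367222))
scr3 [723.  171.3  18. ] [727.4 172.4  18. ] (array([725.4, 166.1,  25.6]), np.float64(0.7277948439983138))
```

```bash
cat >> h.py <<'E'
from scipy.spatial.transform import Rotation as Ro
def pose():
    s=state();return s['tool_pos'],Ro.from_rotvec(s['orientation']).as_matrix(),s
def go(x,y,gz,yaw=None):
    "grasp-point target, yaw of tool x in deg: prints turn and the shift (units of 50mm) after the turn"
    p,R,s=pose();cy=np.degrees(np.arctan2(R[1,0],R[0,0]));yaw=cy if yaw is None else yaw
    t=-((yaw-cy+180)%360-180);a=np.radians(yaw)
    D=np.array([x,y,gz+155])-p
    d=np.array([D@[np.cos(a),np.sin(a),0],-D[2],D@[-np.sin(a),np.cos(a),0]])/50
    print('grasp',(p-[0,0,155]).round(1),'yaw %.1f'%cy,'turn %.2f'%t,'delta',d.round(3),'norm %.2f'%np.linalg.norm(d),'gap %.1f t %.2f F'%(s['finger_gap'],s['clock']),s['wrist_force'].round(1),'q',s['q'].round(2))
def ctrl(cx,cy,z,W=(615.7,-32.),yaw=-16.):
    a=np.radians(yaw);return W[0]+cx*np.cos(a)-cy*np.sin(a),W[1]+cx*np.sin(a)+cy*np.cos(a),z
def wproj(P,p,R):
    c=cams.camera_info('wrist');M=c['mtx'];m=c['mount'];q=R.T@(np.asarray(P,float)-p);q=m[:3,:3].T@(q-m[:3,3])
    return M[0,0]*q[0]/-q[2]+M[0,2],-M[1,1]*q[1]/-q[2]+M[1,2]
def wplane(u,v,z,p,R):
    c=cams.camera_info('wrist');M=c['mtx'];m=c['mount']
    d=R@m[:3,:3]@np.array([(u-M[0,2])/M[0,0],-(v-M[1,2])/M[1,1],-1.]);o=R@m[:3,3]+p
    return o+d*(z-o[2])/d[2]
E
python3 - <<'E'
from h import *
print('spray',plane('scene',406,292,150),plane('side',409,218,150))
go(658,115,249,74)
E
```

```text
spray [751.82964789  26.93870578 150.        ] [755.98885019   9.07268247 150.        ]
grasp [168.7 523.5 249.1] yaw 72.1 turn -1.87 delta [-5.1560e+00  3.0000e-03 -1.1658e+01] norm 12.75 gap 85.6 t 0.15 F [-0.6  0.1 -0.4] q [ 1.26  0.09  0.18  1.66 -0.    1.57]
```

Call:
servo_tool --series '[{"delta_pos":[0,0,0],"turn":-1.87},{"delta_pos":[-0.368,0,-0.833],"turn":0},{"delta_pos":[-0.368,0,-0.833],"turn":0},{"delta_pos":[-0.368,0,-0.833],"turn":0},{"delta_pos":[-0.368,0,-0.833],"turn":0},{"delta_pos":[-0.368,0,-0.833],"turn":0},{"delta_pos":[-0.368,0,-0.833],"turn":0},{"delta_pos":[-0.368,0,-0.833],"turn":0}]'

```text
clock: 0.95
tool_pos: [414.6, 317.8, 404.6]
orientation: [-1.328, -1.001, 1.001]
wrist_force: [0.8, 0.9, -0.3]
finger_gap: 85.1
```

Call:
servo_tool --series '[{"delta_pos":[-0.368,0,-0.833],"turn":0},{"delta_pos":[-0.368,0,-0.833],"turn":0},{"delta_pos":[-0.368,0,-0.833],"turn":0},{"delta_pos":[-0.368,0,-0.833],"turn":0},{"delta_pos":[-0.368,0,-0.833],"turn":0},{"delta_pos":[-0.368,0,-0.833],"turn":0},{"delta_pos":[-0.368,0,-0.833],"turn":0}]'

```text
clock: 1.65
tool_pos: [659.5, 113.7, 404.4]
orientation: [-1.328, -1.001, 1.001]
wrist_force: [-0.3, 0.6, 0.6]
finger_gap: 85.4
```

Call:
servo_tool --series '[{"delta_pos":[0,0,0],"turn":0},{"delta_pos":[0,0,0],"turn":0}]'

```text
clock: 1.85
tool_pos: [659.1, 114.3, 403.2]
orientation: [-1.328, -0.998, 1.001]
wrist_force: [0.1, 0.4, 1.1]
finger_gap: 85.0
```

```bash
python3 - <<'E'
from h import *
go(658,115,164,74)
p,R,s=pose();im=cams.get_image('wrist');cv2.imwrite('pics/w1.png',im[:,:,::-1])
for P in [ctrl(0,153,182),ctrl(0,192-39,164),ctrl(0,0,85)]: print(P,wproj(P,p,R))
E
```

```text
grasp [659.1 114.3 248.2] yaw 73.9 turn -0.10 delta [0.008 1.685 0.024] norm 1.68 gap 85.0 t 1.85 F [0.1 0.4 1.1] q [0.17 0.39 0.54 1.72 0.   0.45]
(np.float64(657.8725154400009), np.float64(115.0730394785628), 182) (np.float64(320.4113873784365), np.float64(265.6035492730537))
(np.float64(657.8725154400009), np.float64(115.0730394785628), 164) (np.float64(320.4573646622646), np.float64(254.8142663821596))
(np.float64(615.7), np.float64(-32.0), 85) (np.float64(116.28886125897725), np.float64(222.70055144869966))
```

View pics/w1.png

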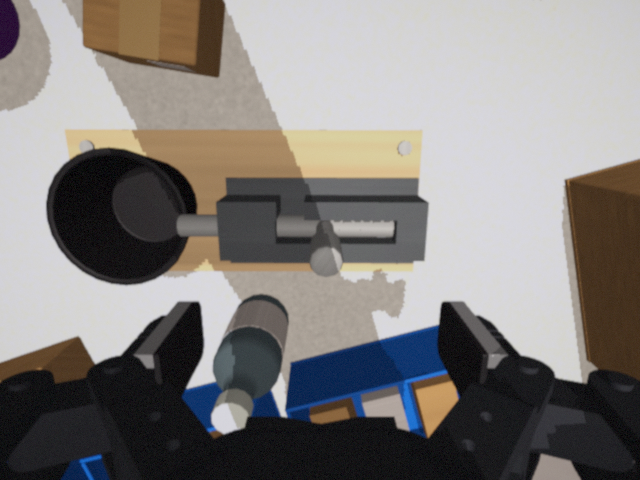

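```bash
python3 - <<'E'
from h import *
p,R,s=pose()
for u,v,z in [(122,216,85),(326,262,182),(86,147,18),(404,148,18),(185,225,102)]: print(wplane(u,v,z,p,R).round(1))
E
```

```text
[611.9 -25.4  85. ]
[656.5 119.1 182. ]
[550.5 -67.8  18. ]
[628.4 200.5  18. ]
[629.1  24.3 102. ]
```

```bash
python3 - <<'E'
from h import *
go(657.2,117,164,74)
E
```

```text
grasp [658.3 115.1 249.1] yaw 74.0 turn -0.03 delta [0.03  1.701 0.032] norm 1.70 gap 85.5 t 1.90 F [-0.6  0.5  0.2] q [0.17 0.39 0.54 1.72 0.   0.45]
```

Call:
servo_tool --series '[{"delta_pos":[0.03,0.6,0.03],"turn":0},{"delta_pos":[0,0.6,0],"turn":0},{"delta_pos":[0,0.5,0],"turn":0},{"delta_pos":[0,0,0],"turn":0}]'

```text
clock: 2.3
tool_pos: [655.7, 118.1, 316.5]
orientation: [-1.325, -0.998, 1.006]
wrist_force: [-0.2, 0.6, -1.2]
finger_gap: 85.0
```

Call:
servo_tool --grip 10 --series '[{"delta_pos":[0,0,0],"turn":0},{"delta_pos":[0,0,0],"turn":0},{"delta_pos":[0,0,0],"turn":0},{"delta_pos":[0,0,0],"turn":0},{"delta_pos":[0,0,0],"turn":0},{"delta_pos":[0,0,0],"turn":0}]'

```text
clock: 2.9
tool_pos: [657.3, 117.0, 320.7]
orientation: [-1.329, -1.002, 1.0]
wrist_force: [-0.3, 0.4, 5.5]
finger_gap: 16.7
```

```bash
python3 - <<'E'
from h import *
go(657.2,117,164,74)
im=cams.get_image('wrist');cv2.imwrite('pics/w2.png',im[:,:,::-1])
E
```

```text
grasp [657.3 117.  165.7] yaw 74.0 turn 0.00 delta [-0.001  0.033  0.002] norm 0.03 gap 16.7 t 2.90 F [-0.3  0.4  5.5] q [0.18 0.36 0.33 1.54 0.   0.46]
```

View pics/w2.png

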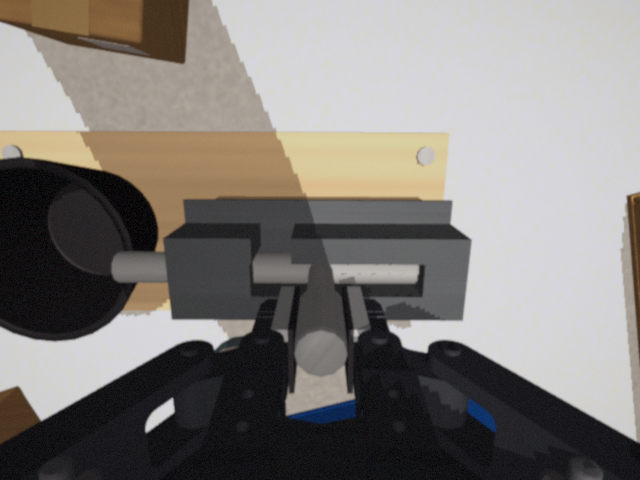

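Call:
servo_tool --series '[{"delta_pos":[0.1,0,0],"turn":0},{"delta_pos":[0.1,0,0],"turn":0},{"delta_pos":[0.1,0,0],"turn":0},{"delta_pos":[0.1,0,0],"turn":0},{"delta_pos":[0.1,0,0],"turn":0},{"delta_pos":[0.05,0,0],"turn":0},{"delta_pos":[0,0,0],"turn":0}]'

```text
clock: 3.65
tool_pos: [665.0, 143.7, 320.7]
orientation: [-1.329, -1.002, 1.0]
wrist_force: [0.3, 0.5, 6.2]
finger_gap: 16.3
```

Call:
servo_tool --series '[{"delta_pos":[0.06,0,0],"turn":0},{"delta_pos":[0,0,0],"turn":0}]'

```text
clock: 3.85
tool_pos: [665.8, 146.5, 320.7]
orientation: [-1.329, -1.002, 1.0]
wrist_force: [-0.6, -1.2, 6.3]
finger_gap: 16.8
```

Call:
servo_tool --series '[{"delta_pos":[0.04,0,0],"turn":0},{"delta_pos":[0,0,0],"turn":0}]'

```text
clock: 4.05
tool_pos: [666.3, 148.3, 320.7]
orientation: [-1.329, -1.002, 1.0]
wrist_force: [0.0, -1.4, 6.0]
finger_gap: 16.6
```

```bash
python3 - <<'E'
from h import *
go(657.2,117,164,74)
im=cams.get_image('wrist');cv2.imwrite('pics/w3.png',im[:,:,::-1])
E
```

```text
grasp [666.3 148.3 165.7] yaw 74.0 turn -0.00 delta [-0.652  0.033  0.003] norm 0.65 gap 16.6 t 4.05 F [ 0.  -1.4  6. ] q [ 0.22  0.4   0.39  1.56 -0.    0.5 ]
```

View pics/w3.png

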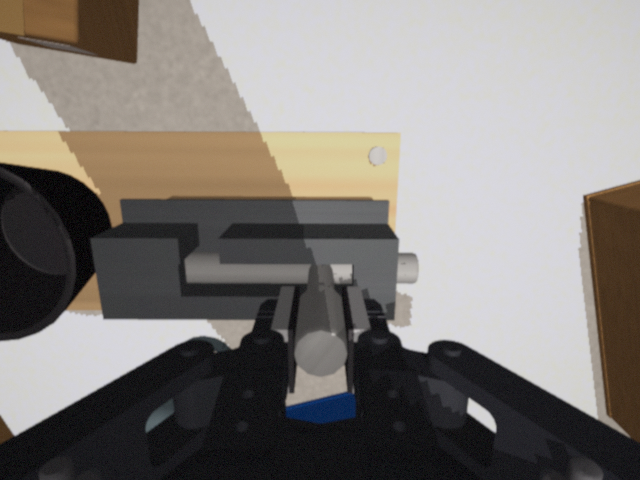

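Call:
servo_tool --grip 50 --series '[{"delta_pos":[0,0,0],"turn":0},{"delta_pos":[0,0,0],"turn":0},{"delta_pos":[0,0,0],"turn":0},{"delta_pos":[0,-0.5,0],"turn":0},{"delta_pos":[0,-0.8,0],"turn":0},{"delta_pos":[0,-0.4,0],"turn":0}]'

```text
clock: 4.7
tool_pos: [665.9, 148.3, 407.7]
orientation: [-1.329, -1.003, 0.999]
wrist_force: [1.1, -0.1, 0.4]
finger_gap: 49.8
```

```bash
python3 - <<'E'
from h import *
go(567.8,-356.5,249,58.5)
print(plane('side',296,376,122),plane('scene',194,325,122),plane('side',296,392,72))
E
```

```text
grasp [665.9 148.3 252.7] yaw 74.0 turn 15.51 delta [-9.633  0.075 -3.601] norm 10.28 gap 49.8 t 4.70 F [ 1.1 -0.1  0.4] q [0.22 0.43 0.6  1.74 0.   0.5 ]
[ 444.41442558 -363.84404389  122.        ] [ 460.87235413 -359.1078248   122.        ] [ 441.95419922 -375.98468994   72.        ]
```

Call:
servo_tool --series '[{"delta_pos":[0,0,0],"turn":7.75},{"delta_pos":[0,0,0],"turn":7.75},{"delta_pos":[-0.803,0,-0.3],"turn":0},{"delta_pos":[-0.803,0,-0.3],"turn":0},{"delta_pos":[-0.803,0,-0.3],"turn":0},{"delta_pos":[-0.803,0,-0.3],"turn":0},{"delta_pos":[-0.803,0,-0.3],"turn":0},{"delta_pos":[-0.803,0,-0.3],"turn":0}]'

```text
clock: 5.5
tool_pos: [616.5, -105.7, 404.5]
orientation: [-1.42, -0.795, 0.796]
wrist_force: [0.9, 0.5, -0.2]
finger_gap: 49.7
```

Call:
servo_tool --series '[{"delta_pos":[-0.803,0,-0.3],"turn":0},{"delta_pos":[-0.803,0,-0.3],"turn":0},{"delta_pos":[-0.803,0,-0.3],"turn":0},{"delta_pos":[-0.803,0,-0.3],"turn":0},{"delta_pos":[-0.803,0,-0.3],"turn":0},{"delta_pos":[-0.803,0,-0.3],"turn":0},{"delta_pos":[0,0,0],"turn":0},{"delta_pos":[0,0,0],"turn":0}]'

```text
clock: 6.3
tool_pos: [567.7, -357.5, 404.0]
orientation: [-1.42, -0.794, 0.794]
wrist_force: [-0.8, 0.9, 0.5]
finger_gap: 50.2
```

```bash
python3 - <<'E'
from h import *
go(567.8,-356.5,98,58.5)
p,R,s=pose();print(wproj((567.8,-356.5,116),p,R));np.savez('p4.npz',p=p,R=R)
im=cams.get_image('wrist');cv2.imwrite('pics/w4.png',im[:,:,::-1])
E
```

```text
grasp [ 567.7 -357.5  249. ] yaw 58.4 turn -0.11 delta [0.019 3.02  0.009] norm 3.02 gap 50.2 t 6.30 F [-0.8  0.9  0.5] q [-0.56  0.4   0.55  1.72  0.   -0.01]
(np.float64(321.0003780208991), np.float64(233.68552587947153))
```

View pics/w4.png

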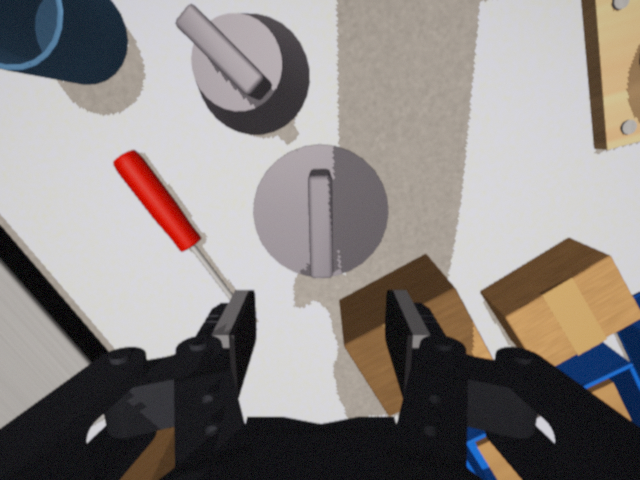

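```bash
python3 - <<'E'
from h import *
d=np.load('p4.npz');p,R=d['p'],d['R']
for n,u,v,z in [('blade',320,228.5,116),('flange',320.5,211,66),('c1',340,300,80),('c2',425,255,80),('bend1',319,180,116),('bend2',321,277,116)]:
    P=wplane(u,v,z,p,R);print(n,P.round(1),(R.T@(P-p)).round(1))
E
```

```text
blade [ 564.4 -355.2  116. ] [2.00e-01 2.88e+02 3.80e+00]
flange [ 563.1 -354.    66. ] [  0.5 338.    5.5]
c1 [ 631.1 -377.4   80. ] [ 16.3 323.9 -64.8]
c2 [ 633.2 -301.3   80. ] [ 82.1 324.  -26.6]
bend1 [ 536.4 -338.7  116. ] [ -0.5 288.   36.3]
bend2 [ 594.4 -372.8  116. ] [  0.9 288.  -31. ]
```

Call:
servo_tool --series '[{"delta_pos":[0.02,0.8,0.02],"turn":0},{"delta_pos":[0,0.8,0],"turn":0},{"delta_pos":[0,0.8,0],"turn":0},{"delta_pos":[0,0.4,0],"turn":0},{"delta_pos":[0,0.22,0],"turn":0},{"delta_pos":[0,0,0],"turn":0}]'

```text
clock: 6.95
tool_pos: [567.8, -354.0, 252.7]
orientation: [-1.418, -0.796, 0.797]
wrist_force: [-0.0, -0.1, 1.0]
finger_gap: 50.1
```

Call:
servo_tool --grip 8 --series '[{"delta_pos":[0,0,0],"turn":0},{"delta_pos":[0,0,0],"turn":0},{"delta_pos":[0,0,0],"turn":0},{"delta_pos":[0,0,0],"turn":0},{"delta_pos":[0,0,0],"turn":0}]'

```text
clock: 7.45
tool_pos: [567.9, -355.5, 255.4]
orientation: [-1.423, -0.797, 0.795]
wrist_force: [-1.1, -0.8, 5.6]
finger_gap: 15.1
```

```bash
python3 - <<'E'
from h import *
go(567.8,-356.5,98,58.5)
im=cams.get_image('wrist');cv2.imwrite('pics/w5.png',im[:,:,::-1])
E
```

```text
grasp [ 567.9 -355.5  100.4] yaw 58.5 turn -0.01 delta [-0.017  0.048 -0.009] norm 0.05 gap 15.1 t 7.45 F [-1.1 -0.8  5.6] q [-0.56  0.37  0.22  1.42  0.   -0.01]
```

View pics/w5.png

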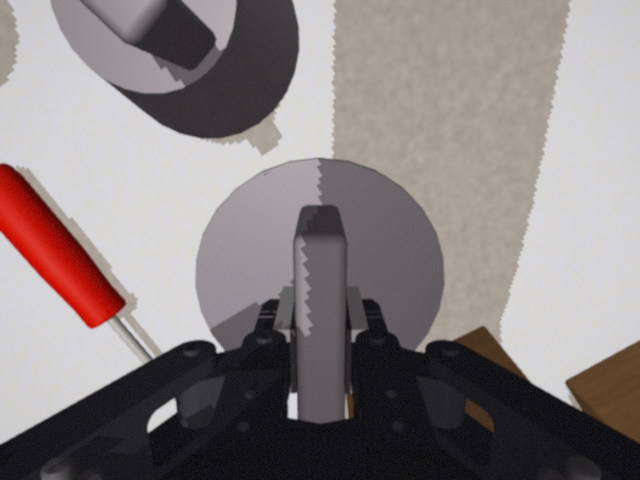

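```bash
python3 - <<'E'
from h import *
p,R,s=pose()
for n,u,v,z in [('ftop',320,158,66),('fl',196,275,66),('fr',444,275,66),('bend',320,238,116)]:
    P=wplane(u,v,z,p,R);print(n,P.round(1),(R.T@(P-p)).round(1))
E
```

```text
ftop [ 519.5 -325.5   66. ] [  0.4 189.2  57.4]
fl [ 533.8 -396.7   66. ] [-52.9 189.4   8. ]
fr [ 589.4 -305.9   66. ] [ 53.5 189.4   8.1]
bend [ 535.6 -335.3  116. ] [  0.4 139.3  38.5]
```

Call:
servo_tool --series '[{"delta_pos":[0,-0.2,0],"turn":0},{"delta_pos":[0,-0.5,0],"turn":0},{"delta_pos":[0,-0.7,0],"turn":0},{"delta_pos":[0,-0.7,0],"turn":0},{"delta_pos":[0,-0.6,0],"turn":0},{"delta_pos":[0,-0.3,0],"turn":0},{"delta_pos":[0,0,0],"turn":-7.75},{"delta_pos":[0,0,0],"turn":-7.75}]'

```text
clock: 8.3
tool_pos: [567.6, -355.2, 404.4]
orientation: [-1.327, -1.005, 1.005]
wrist_force: [-0.4, 0.3, -4.5]
finger_gap: 15.1
```

```bash
python3 - <<'E'
from h import *
go(615.5,-30,249,74)
E
```

```text
grasp [ 567.6 -355.2  249.4] yaw 74.3 turn 0.31 delta [6.516 0.009 0.873] norm 6.57 gap 15.1 t 8.30 F [-0.4  0.3 -4.5] q [-0.56  0.4   0.54  1.72  0.   -0.29]
```

Call:
servo_tool --series '[{"delta_pos":[0.2,0,0.03],"turn":0},{"delta_pos":[0.5,0,0.07],"turn":0},{"delta_pos":[0.75,0,0.1],"turn":0},{"delta_pos":[0.85,0,0.12],"turn":0},{"delta_pos":[0.85,0,0.11],"turn":0},{"delta_pos":[0.85,0,0.11],"turn":0},{"delta_pos":[0.85,0,0.11],"turn":0},{"delta_pos":[0.75,0,0.1],"turn":0}]'

```text
clock: 9.1
tool_pos: [608.4, -73.0, 403.8]
orientation: [-1.329, -0.998, 0.998]
wrist_force: [0.3, -0.7, -4.4]
finger_gap: 15.3
```

Call:
servo_tool --series '[{"delta_pos":[0.55,0,0.07],"turn":0},{"delta_pos":[0.26,0,0.04],"turn":0},{"delta_pos":[0.1,0,0.01],"turn":0},{"delta_pos":[0,0,0],"turn":0},{"delta_pos":[0,0,0],"turn":0},{"delta_pos":[0,0,0],"turn":0}]'

```text
clock: 9.7
tool_pos: [615.4, -31.5, 403.7]
orientation: [-1.329, -0.999, 1.0]
wrist_force: [0.7, -0.4, -3.0]
finger_gap: 15.2
```

```bash
python3 - <<'E'
from h import *
go(615.5,-30,249,74)
p,R,s=pose();np.savez('p6.npz',p=p,R=R)
for n in ['wrist','scene','side']:
    im=cams.get_image(n);cv2.imwrite(f'pics/{n}6.png',im[:,:,::-1])
E
```

```text
grasp [615.4 -31.5 248.7] yaw 73.9 turn -0.11 delta [ 0.029 -0.006  0.006] norm 0.03 gap 15.2 t 9.70 F [ 0.7 -0.4 -3. ] q [-0.05  0.25  0.36  1.68 -0.    0.23]
```

View pics/wrist6.png

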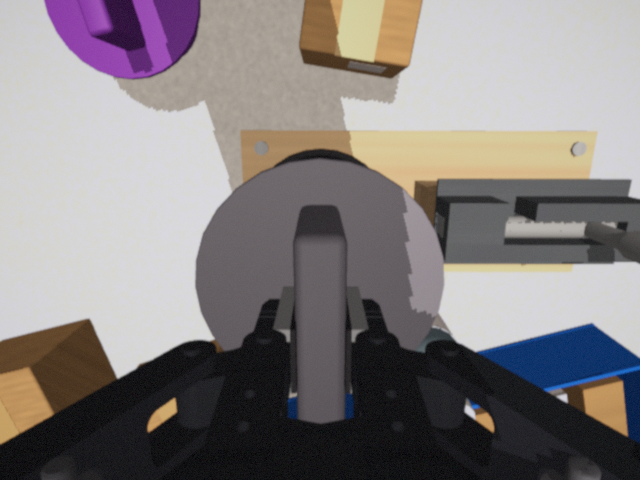

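View pics/side6.png

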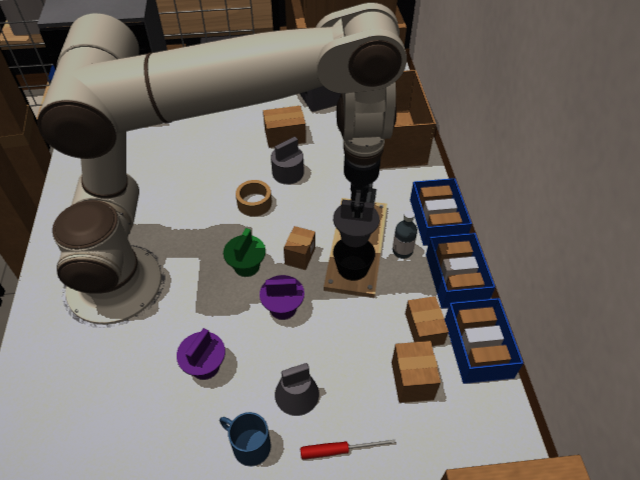

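View pics/scene6.png

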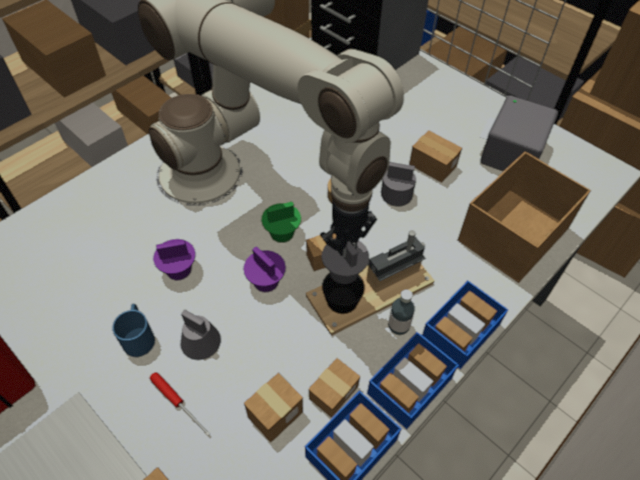

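```bash
python3 - <<'E'
from h import *
d=np.load('p6.npz');p,R=d['p'],d['R']
for n,u,v,z in [('rimtop',321,149,85),('rl',272,166,85),('rr',370,166,85),('s1',262,148,18),('s4',578,149,18)]:
    P=wplane(u,v,z,p,R);print(n,P.round(1),(R.T@(P-p)).round(1))
print(proj('side',ctrl(0,0,85)),proj('scene',ctrl(0,0,85)))
print(proj('side',(615.5,-31,214)),proj('scene',(615.5,-31,214)))
def crop(n,x0,y0,w,h,k):
    im=cv2.imread(f"pics/{n}6.png")[y0:y0+h,x0:x0+w];return cv2.convertScaleAbs(cv2.resize(im,None,fx=k,fy=k,interpolation=cv2.INTER_CUBIC),alpha=1.6,beta=15)
cv2.imwrite('pics/z6.png',np.hstack([crop('side',310,180,90,110,4),crop('scene',300,210,100,110,4)]))
E
```

```text
rimtop [563.5 -15.6  85. ] [  0.9 318.7  54.3]
rl [565.2 -52.8  85. ] [-34.4 318.7  42.3]
rr [584.7  15.   85. ] [ 36.3 318.7  42.4]
s1 [551.5 -66.   18. ] [-50.8 385.7  51.9]
s4 [629.2 200.2  18. ] [226.5 385.6  51. ]
(np.float64(353.6043336745514), np.float64(252.29348421198063)) (np.float64(343.48418379762415), np.float64(286.96341843678687))
(np.float64(356.23399765250053), np.float64(217.82498057684188)) (np.float64(346.21307304972413), np.float64(256.134400055448))
```

View pics/z6.png

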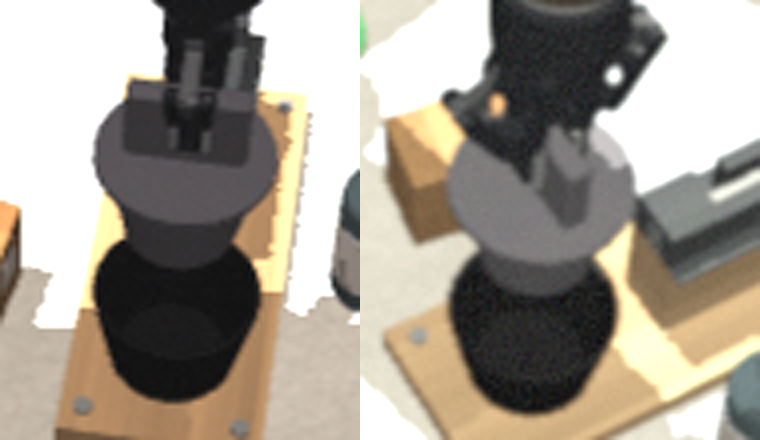

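Call:
servo_tool --series '[{"delta_pos":[0.01,0.3,-0.03],"turn":0},{"delta_pos":[0,0.45,0],"turn":0},{"delta_pos":[0,0.35,0],"turn":0},{"delta_pos":[0,0.2,0],"turn":0},{"delta_pos":[0,0.2,0],"turn":0},{"delta_pos":[0,0.2,0],"turn":0},{"delta_pos":[0,0.1,0],"turn":0},{"delta_pos":[0,0,0],"turn":0}]'

```text
clock: 10.65
tool_pos: [617.0, -30.3, 313.1]
orientation: [-1.328, -1.001, 1.002]
wrist_force: [0.2, -0.0, -3.6]
finger_gap: 15.3
```

```bash
python3 - <<'E'
from h import *
go(615.5,-30,125.4,74)
im=cams.get_image('side');im2=cams.get_image('scene')
f=lambda im,x0,y0,w,h,k:cv2.convertScaleAbs(cv2.resize(im[y0:y0+h,x0:x0+w,::-1],None,fx=k,fy=k,interpolation=cv2.INTER_CUBIC),alpha=1.6,beta=15)
cv2.imwrite('pics/z7.png',np.hstack([f(im,310,180,90,110,4),f(im2,300,210,100,110,4)]))
cv2.imwrite('pics/w7.png',cams.get_image('wrist')[:,:,::-1])
E
```

```text
grasp [617.  -30.3 158.1] yaw 74.0 turn 0.01 delta [-0.003  0.655  0.031] norm 0.66 gap 15.3 t 10.65 F [ 0.2 -0.  -3.6] q [-0.05  0.24  0.17  1.5   0.    0.23]
```

View pics/z7.png

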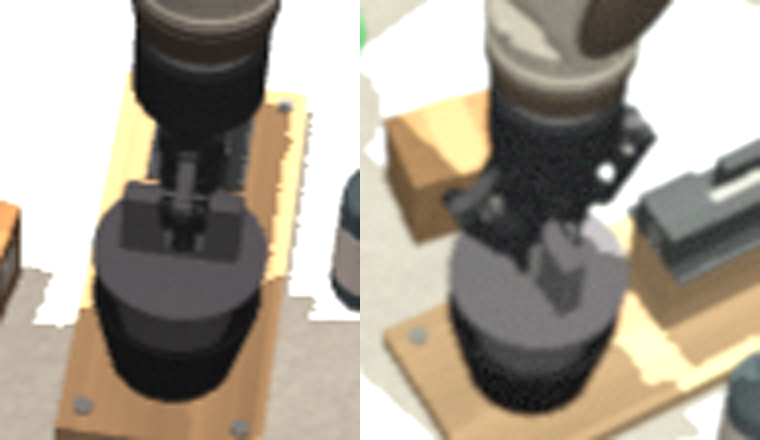

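View pics/w7.png

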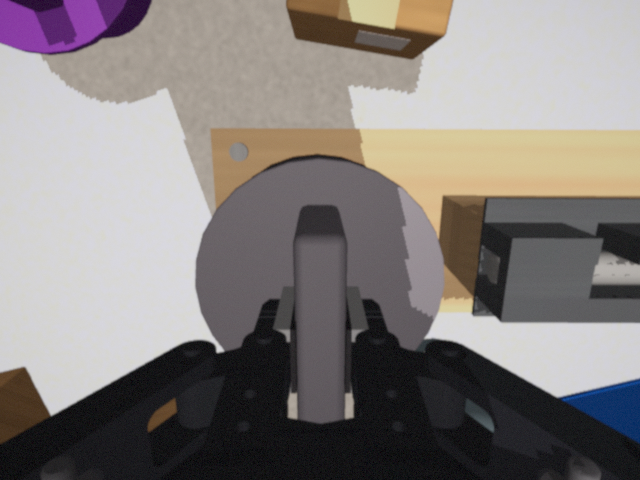

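Call:
servo_tool --series '[{"delta_pos":[0,0.1,0],"turn":0},{"delta_pos":[0,0.1,0],"turn":0},{"delta_pos":[0,0.1,0],"turn":0},{"delta_pos":[0,0.1,0],"turn":0},{"delta_pos":[0,0.06,0],"turn":0},{"delta_pos":[0,0,0],"turn":0}]'

```text
clock: 11.4
tool_pos: [617.0, -30.3, 290.0]
orientation: [-1.328, -1.0, 1.002]
wrist_force: [-0.2, -0.2, -3.5]
finger_gap: 15.0
```

Call:
servo_tool --series '[{"delta_pos":[0,0.04,0],"turn":0},{"delta_pos":[0,0.03,0],"turn":0},{"delta_pos":[0,0,0],"turn":0}]'

```text
clock: 11.7
tool_pos: [617.1, -30.3, 287.1]
orientation: [-1.328, -1.001, 1.001]
wrist_force: [-0.2, -0.3, -3.3]
finger_gap: 15.1
```

Call:
servo_tool --series '[{"delta_pos":[0,0.03,0],"turn":0},{"delta_pos":[0,0.02,0],"turn":0},{"delta_pos":[0,0,0],"turn":0}]'

```text
clock: 12.0
tool_pos: [617.1, -30.3, 284.6]
orientation: [-1.329, -1.001, 1.001]
wrist_force: [0.6, 0.4, -4.0]
finger_gap: 15.1
```

Call:
servo_tool --series '[{"delta_pos":[0,0.02,0],"turn":0},{"delta_pos":[0,0.02,0],"turn":0},{"delta_pos":[0,0,0],"turn":0}]'

```text
clock: 12.3
tool_pos: [617.1, -30.5, 282.9]
orientation: [-1.329, -1.001, 1.001]
wrist_force: [-0.7, -4.5, -1.5]
finger_gap: 15.2
```

Call:
servo_tool --series '[{"delta_pos":[0,0.02,0],"turn":0},{"delta_pos":[0,0,0],"turn":0}]'

```text
clock: 12.5
tool_pos: [617.1, -30.6, 282.0]
orientation: [-1.33, -1.001, 1.001]
wrist_force: [-1.5, -6.0, -0.2]
finger_gap: 15.4
```

Call:
servo_tool --series '[{"delta_pos":[0,0.02,0],"turn":0},{"delta_pos":[0,0,0],"turn":0}]'

```text
clock: 12.7
tool_pos: [617.1, -30.7, 281.2]
orientation: [-1.33, -1.001, 1.001]
wrist_force: [-2.2, -4.8, 0.5]
finger_gap: 15.5
```

Call:
servo_tool --series '[{"delta_pos":[-0.02,0,0],"turn":0},{"delta_pos":[0,0.02,0],"turn":0},{"delta_pos":[0,0,0],"turn":0}]'

```text
clock: 13.0
tool_pos: [616.8, -31.3, 280.5]
orientation: [-1.329, -1.002, 1.0]
wrist_force: [-2.7, -2.9, 4.0]
finger_gap: 15.5
```

Call:
servo_tool --series '[{"delta_pos":[0,0.02,0],"turn":0},{"delta_pos":[0,0,0],"turn":0}]'

```text
clock: 13.2
tool_pos: [616.7, -31.3, 280.4]
orientation: [-1.33, -1.002, 1.0]
wrist_force: [-4.6, -3.2, 11.1]
finger_gap: 15.1
```

Call:
servo_tool --grip 45 --series '[{"delta_pos":[0,0,0],"turn":0},{"delta_pos":[0,0,0],"turn":0},{"delta_pos":[0,0,0],"turn":0},{"delta_pos":[0,0,0],"turn":0},{"delta_pos":[0,0,0],"turn":0},{"delta_pos":[0,0,0],"turn":0}]'

```text
clock: 13.8
tool_pos: [616.8, -31.2, 278.5]
orientation: [-1.328, -1.001, 1.001]
wrist_force: [-0.0, -0.2, -0.5]
finger_gap: 44.8
```

Call:
servo_tool --series '[{"delta_pos":[0,-0.3,0],"turn":0},{"delta_pos":[0,-0.6,0],"turn":0},{"delta_pos":[0,-0.8,0],"turn":0},{"delta_pos":[0,-0.7,0],"turn":0},{"delta_pos":[0,0,0],"turn":0},{"delta_pos":[0,0,0],"turn":0}]'

```text
clock: 14.4
tool_pos: [616.9, -31.3, 400.4]
orientation: [-1.33, -1.003, 1.0]
wrist_force: [0.5, 0.6, -0.0]
finger_gap: 44.7
```

```bash
python3 - <<'E'
from h import *
go(666.3,148.3,249,74)
p,R,s=pose();np.savez('p8.npz',p=p,R=R)
im3=cams.get_image('wrist');im=cams.get_image('side');im2=cams.get_image('scene')
f=lambda im,x0,y0,w,h,k:cv2.convertScaleAbs(cv2.resize(im[y0:y0+h,x0:x0+w,::-1],None,fx=k,fy=k,interpolation=cv2.INTER_CUBIC),alpha=1.6,beta=15)
cv2.imwrite('pics/z8.png',np.hstack([f(im,310,180,90,110,4),f(im2,300,210,100,110,4)]))
cv2.imwrite('pics/w8.png',im3[:,:,::-1])
E
```

```text
grasp [616.9 -31.3 245.4] yaw 74.0 turn 0.00 delta [ 3.724 -0.072  0.039] norm 3.73 gap 44.7 t 14.40 F [ 0.5  0.6 -0. ] q [-0.05  0.25  0.36  1.67  0.    0.23]
```

View pics/z8.png

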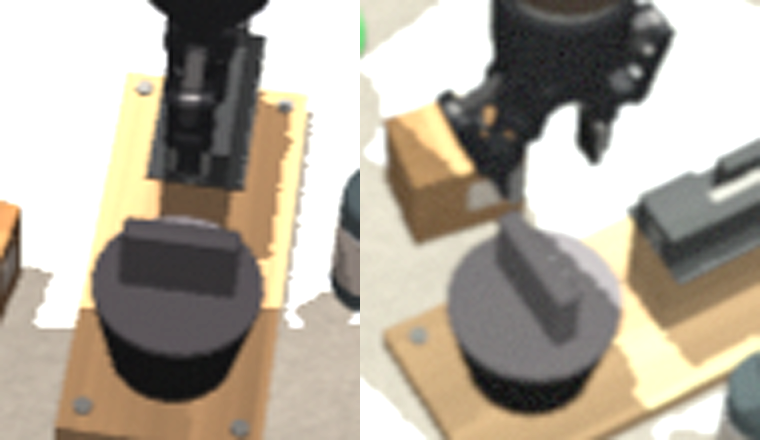

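View pics/w8.png

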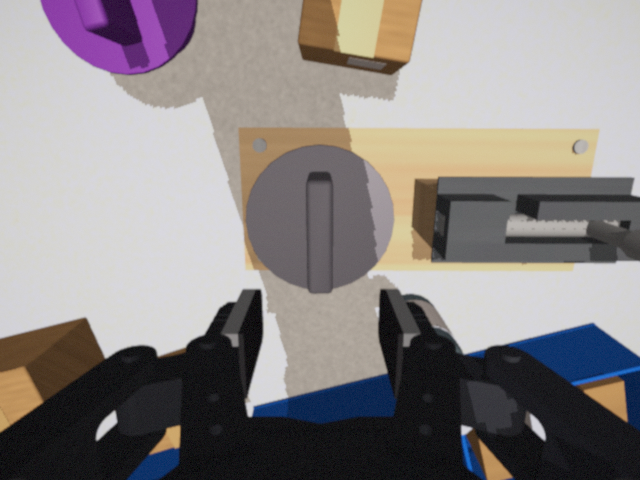

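Call:
servo_tool --series '[{"delta_pos":[0.5,-0.07,0.04],"turn":0},{"delta_pos":[0.8,0,0],"turn":0},{"delta_pos":[0.9,0,0],"turn":0},{"delta_pos":[0.8,0,0],"turn":0},{"delta_pos":[0.5,0,0],"turn":0},{"delta_pos":[0.22,0,0],"turn":0},{"delta_pos":[0,0,0],"turn":0},{"delta_pos":[0,0,0],"turn":0}]'

```text
clock: 15.35
tool_pos: [666.1, 147.2, 401.8]
orientation: [-1.329, -1.0, 1.002]
wrist_force: [0.5, -1.0, 0.1]
finger_gap: 44.8
```

```bash
python3 - <<'E'
from h import *
go(666.3,148.3,165,74)
im3=cams.get_image('wrist')
cv2.imwrite('pics/w9.png',im3[:,:,::-1])
E
```

```text
grasp [666.1 147.2 246.8] yaw 74.0 turn -0.02 delta [2.200e-02 1.636e+00 1.000e-03] norm 1.64 gap 44.8 t 15.35 F [ 0.5 -1.   0.1] q [ 0.22  0.43  0.59  1.73 -0.    0.5 ]
```

View pics/w9.png

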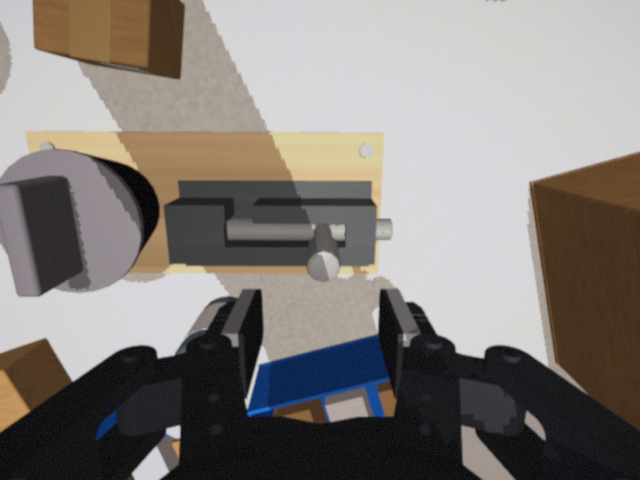

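Call:
servo_tool --series '[{"delta_pos":[0.02,0.6,0],"turn":0},{"delta_pos":[0,0.6,0],"turn":0},{"delta_pos":[0,0.43,0],"turn":0},{"delta_pos":[0,0,0],"turn":0}]'

```text
clock: 15.8
tool_pos: [665.7, 147.4, 317.5]
orientation: [-1.327, -0.996, 1.003]
wrist_force: [-0.9, 0.2, -1.4]
finger_gap: 44.7
```

Call:
servo_tool --grip 10 --series '[{"delta_pos":[0,0,0],"turn":0},{"delta_pos":[0,0,0],"turn":0},{"delta_pos":[0,0,0],"turn":0},{"delta_pos":[0,0,0],"turn":0}]'

```text
clock: 16.2
tool_pos: [666.6, 148.8, 323.0]
orientation: [-1.33, -1.003, 0.999]
wrist_force: [-0.6, -2.6, 7.3]
finger_gap: 16.2
```

Call:
servo_tool --series '[{"delta_pos":[-0.1,0,0],"turn":0},{"delta_pos":[-0.15,0,0],"turn":0},{"delta_pos":[-0.2,0,0],"turn":0},{"delta_pos":[-0.2,0,0],"turn":0},{"delta_pos":[-0.15,0,0],"turn":0},{"delta_pos":[-0.1,0,0],"turn":0},{"delta_pos":[0,0,0],"turn":0}]'

```text
clock: 16.9
tool_pos: [654.1, 105.4, 323.0]
orientation: [-1.33, -1.003, 0.999]
wrist_force: [-1.2, -1.6, 6.7]
finger_gap: 16.4
```

```bash
python3 - <<'E'
from h import *
go(666.3,148.3,165,74)
im3=cams.get_image('wrist')
cv2.imwrite('pics/w10.png',im3[:,:,::-1])
E
```

```text
grasp [654.1 105.4 168. ] yaw 74.0 turn -0.01 delta [0.891 0.059 0.001] norm 0.89 gap 16.4 t 16.90 F [-1.2 -1.6  6.7] q [0.16 0.35 0.32 1.54 0.   0.44]
```

View pics/w10.png

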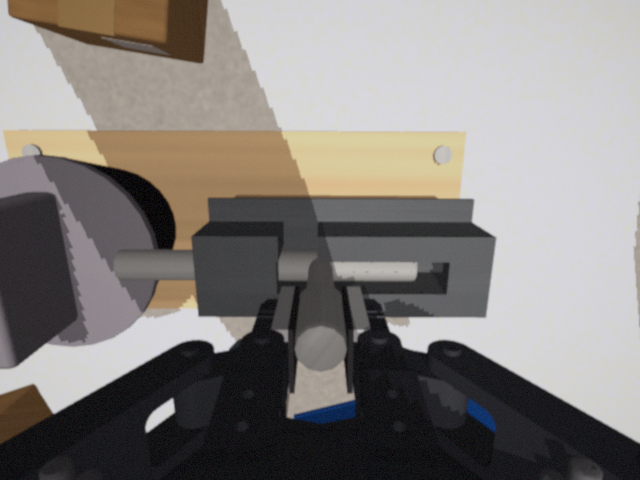

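Call:
servo_tool --series '[{"delta_pos":[-0.06,0,0],"turn":0},{"delta_pos":[0,0,0],"turn":0}]'

```text
clock: 17.15
tool_pos: [653.3, 103.0, 322.9]
orientation: [-1.33, -1.004, 0.999]
wrist_force: [-1.5, 0.7, 7.0]
finger_gap: 16.6
```

Call:
servo_tool --series '[{"delta_pos":[-0.04,0,0],"turn":0},{"delta_pos":[0,0,0],"turn":0}]'

```text
clock: 17.35
tool_pos: [652.8, 101.2, 323.0]
orientation: [-1.329, -1.004, 0.999]
wrist_force: [-0.7, 1.6, 6.5]
finger_gap: 16.5
```

Call:
servo_tool --series '[{"delta_pos":[-0.04,0,0],"turn":0},{"delta_pos":[0,0,0],"turn":0}]'

```text
clock: 17.55
tool_pos: [652.3, 99.3, 323.0]
orientation: [-1.329, -1.004, 0.999]
wrist_force: [-0.7, 1.0, 7.4]
finger_gap: 16.6
```

Call:
servo_tool --series '[{"delta_pos":[-0.04,0,0],"turn":0},{"delta_pos":[0,0,0],"turn":0}]'

```text
clock: 17.75
tool_pos: [651.7, 97.4, 323.0]
orientation: [-1.329, -1.004, 0.999]
wrist_force: [-0.9, 1.4, 6.1]
finger_gap: 16.4
```

Call:
servo_tool --series '[{"delta_pos":[-0.04,0,0],"turn":0},{"delta_pos":[0,0,0],"turn":0}]'

```text
clock: 17.95
tool_pos: [651.2, 95.5, 322.9]
orientation: [-1.329, -1.004, 0.999]
wrist_force: [-0.4, 1.0, 6.6]
finger_gap: 16.4
```

Call:
servo_tool --series '[{"delta_pos":[-0.04,0,0],"turn":0},{"delta_pos":[0,0,0],"turn":0}]'

```text
clock: 18.15
tool_pos: [650.8, 94.5, 323.0]
orientation: [-1.328, -1.007, 0.997]
wrist_force: [0.8, 8.1, 5.3]
finger_gap: 16.6
```

Call:
servo_tool --series '[{"delta_pos":[-0.03,0,0],"turn":0},{"delta_pos":[0,0,0],"turn":0}]'

```text
clock: 18.35
tool_pos: [650.7, 93.9, 323.0]
orientation: [-1.326, -1.009, 0.996]
wrist_force: [3.5, 13.1, 3.8]
finger_gap: 16.4
```

Call:
servo_tool --series '[{"delta_pos":[0.03,0.02,0.223],"turn":0},{"delta_pos":[0,0.058,0.216],"turn":0},{"delta_pos":[0,0,0],"turn":0}]'

```text
clock: 18.65
tool_pos: [629.7, 100.6, 319.6]
orientation: [-1.33, -1.008, 0.997]
wrist_force: [3.7, 7.1, 4.8]
finger_gap: 16.3
```

```bash
python3 - <<'E'
from h import *
go(650.8,94.3,165,74)
cv2.imwrite('pics/w11.png',cams.get_image('wrist')[:,:,::-1])
E
```

```text
grasp [629.7 100.6 164.6] yaw 74.1 turn 0.08 delta [-0.005 -0.008 -0.441] norm 0.44 gap 16.3 t 18.65 F [3.7 7.1 4.8] q [0.16 0.28 0.23 1.52 0.   0.44]
```

View pics/w11.png

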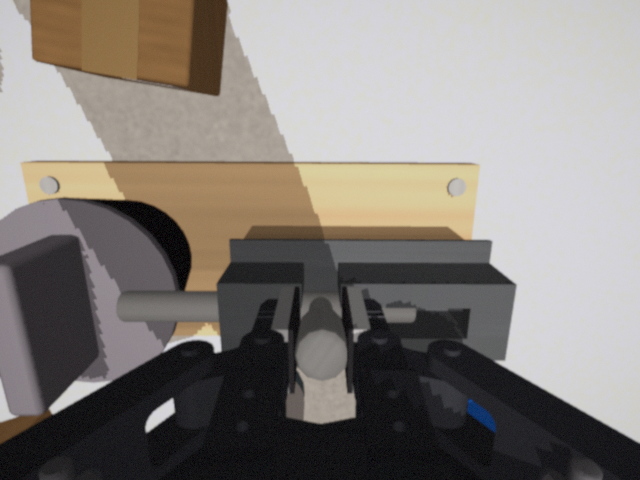

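Handle moves with the fingers into the notch (notch at about (320,250), handle tip at (321,352)). Continue the arc.

Call:
servo_tool --series '[{"delta_pos":[0,0.095,0.203],"turn":0},{"delta_pos":[0,0.129,0.183],"turn":0},{"delta_pos":[0,0,0],"turn":0}]'

```text
clock: 19.0
tool_pos: [611.1, 106.0, 308.7]
orientation: [-1.329, -1.009, 0.996]
wrist_force: [3.8, 7.7, 8.1]
finger_gap: 16.6
```

Call:
servo_tool --series '[{"delta_pos":[0,0.158,0.158],"turn":0},{"delta_pos":[0,0.184,0.128],"turn":0},{"delta_pos":[0,0,0],"turn":0}]'

```text
clock: 19.3
tool_pos: [597.5, 110.0, 290.7]
orientation: [-1.328, -1.008, 0.997]
wrist_force: [2.9, 7.9, 5.0]
finger_gap: 16.7
```

Call:
servo_tool --series '[{"delta_pos":[0,0.203,0.094],"turn":0},{"delta_pos":[0,0.216,0.057],"turn":0},{"delta_pos":[0,0,0],"turn":0}]'

```text
clock: 19.6
tool_pos: [591.2, 111.8, 269.3]
orientation: [-1.33, -1.008, 0.996]
wrist_force: [9.4, 6.2, 1.9]
finger_gap: 16.3
```

```bash
python3 - <<'E'
from h import *
go(650.8,94.3,165,74)
cv2.imwrite('pics/w12.png',cams.get_image('wrist')[:,:,::-1])
E
```

```text
grasp [591.2 111.8 114.3] yaw 74.1 turn 0.06 delta [-0.008 -1.015 -1.243] norm 1.60 gap 16.3 t 19.60 F [9.4 6.2 1.9] q [0.19 0.2  0.04 1.4  0.   0.46]
```

View pics/w12.png

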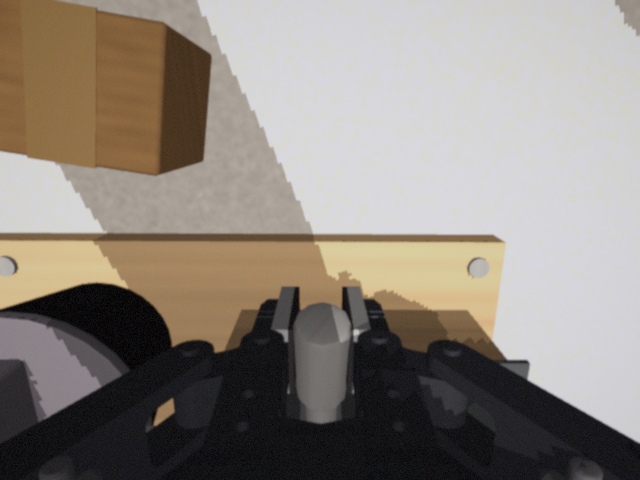

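Call:
servo_tool --series '[{"delta_pos":[0,0.06,0],"turn":0},{"delta_pos":[0,0,0],"turn":0}]'

```text
clock: 19.85
tool_pos: [591.0, 111.9, 267.1]
orientation: [-1.329, -1.008, 0.996]
wrist_force: [5.2, 7.2, 4.3]
finger_gap: 15.9
```

Call:
servo_tool --grip 40 --series '[{"delta_pos":[0,0,0],"turn":0},{"delta_pos":[0,0,0],"turn":0},{"delta_pos":[0,0,0],"turn":0},{"delta_pos":[0,0,0],"turn":0},{"delta_pos":[0,-0.4,0],"turn":0},{"delta_pos":[0,-0.8,0],"turn":0},{"delta_pos":[0,-0.8,0],"turn":0},{"delta_pos":[0,-0.6,0],"turn":0}]'

```text
clock: 20.65
tool_pos: [589.6, 110.6, 397.1]
orientation: [-1.329, -1.002, 1.0]
wrist_force: [0.1, -0.0, -0.1]
finger_gap: 40.5
```

Call:
servo_tool --series '[{"delta_pos":[0,0,0],"turn":0},{"delta_pos":[0,0,0],"turn":0},{"delta_pos":[0,0,0],"turn":0}]'

```text
clock: 20.95
tool_pos: [589.8, 110.7, 393.1]
orientation: [-1.328, -0.999, 1.002]
wrist_force: [0.4, -0.5, -0.2]
finger_gap: 40.1
```

```bash
python3 - <<'E'
from h import *
go(650.8,94.3,165,74)
im3=cams.get_image('wrist');im=cams.get_image('side');im2=cams.get_image('scene')
f=lambda im,x0,y0,w,h,k:cv2.convertScaleAbs(cv2.resize(im[y0:y0+h,x0:x0+w,::-1],None,fx=k,fy=k,interpolation=cv2.INTER_CUBIC),alpha=1.6,beta=15)
cv2.imwrite('pics/z13.png',np.hstack([f(im,310,160,90,130,4),f(im2,310,190,110,130,4)]))
cv2.imwrite('pics/w13.png',im3[:,:,::-1])
E
```

```text
grasp [589.8 110.7 238.1] yaw 74.0 turn 0.00 delta [ 0.022  1.462 -1.264] norm 1.93 gap 40.1 t 20.95 F [ 0.4 -0.5 -0.2] q [0.19 0.21 0.29 1.65 0.   0.46]
```

View pics/w13.png

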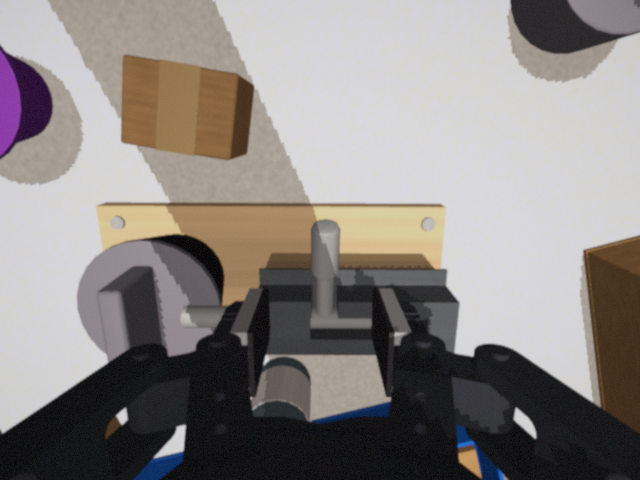

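View pics/z13.png

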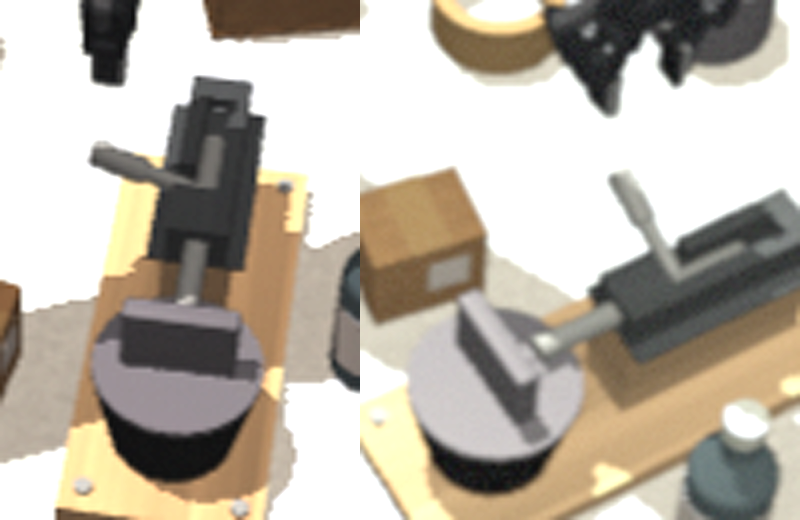

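```bash
python3 - <<'E'
from h import *
c=lambda x,y,o:((x+.5)/4-.5+o[0],(y+.5)/4-.5+o[1])
P,e=tri(c(622-360,180,(310,190)),c(98,153,(310,160)));W=np.array([614.5,-30.7]);a=np.radians(-16)
d=P[:2]-W;x=d@[np.cos(a),np.sin(a)];y=d@[-np.sin(a),np.cos(a)]
print(P.round(1),e,x,y,np.arctan2(-x,P[2]-104))
E
```

```text
[584.9 113.8 130.5] 0.6805019772747264 -68.27949829917051 130.77210021565924 1.2011796787422377
```

Call:
servo_tool --grip 0 --series '[{"delta_pos":[0.05,0.4,0.06],"turn":0},{"delta_pos":[0,0.6,0],"turn":0},{"delta_pos":[0,0.4,0],"turn":0},{"delta_pos":[0,0.1,0],"turn":0},{"delta_pos":[0,0,0],"turn":0},{"delta_pos":[0,0,0],"turn":0}]'

```text
clock: 21.7
tool_pos: [587.7, 114.0, 320.6]
orientation: [-1.329, -1.002, 1.0]
wrist_force: [-0.4, -0.3, -0.0]
finger_gap: 0.0
```

Call:
servo_tool --series '[{"delta_pos":[0,0.1,0],"turn":0},{"delta_pos":[0,0.06,0],"turn":0},{"delta_pos":[0,0,0],"turn":0}]'

```text
clock: 22.0
tool_pos: [587.6, 114.0, 311.3]
orientation: [-1.328, -1.001, 1.001]
wrist_force: [-0.7, -0.2, 0.6]
finger_gap: -0.2
```

Call:
servo_tool --series '[{"delta_pos":[0,0.06,0],"turn":0},{"delta_pos":[0,0.06,0],"turn":0},{"delta_pos":[0,0,0],"turn":0}]'

```text
clock: 22.3
tool_pos: [587.5, 114.0, 305.0]
orientation: [-1.328, -1.001, 1.002]
wrist_force: [-0.2, 0.5, 0.0]
finger_gap: -0.0
```

```bash
python3 - <<'E'
from h import *
go(591.3,113.3,140,74)
cv2.imwrite('pics/w14.png',cams.get_image('wrist')[:,:,::-1])
E
```

```text
grasp [587.5 114.  150. ] yaw 74.0 turn 0.01 delta [ 0.008  0.2   -0.076] norm 0.21 gap -0.0 t 22.30 F [-0.2  0.5  0. ] q [0.19 0.19 0.1  1.48 0.   0.47]
```

View pics/w14.png

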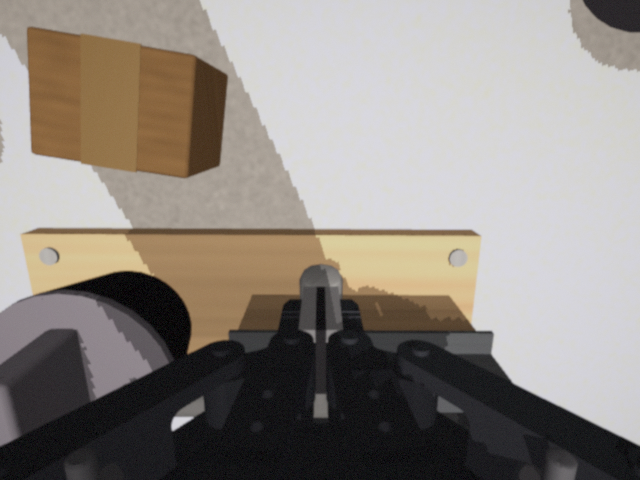

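Tips are over the handle at z≈132. Press gently on.

Call:
servo_tool --series '[{"delta_pos":[0,0.06,0],"turn":0},{"delta_pos":[0,0.04,0],"turn":0},{"delta_pos":[0,0,0],"turn":0}]'

```text
clock: 22.65
tool_pos: [587.6, 113.9, 300.1]
orientation: [-1.328, -1.001, 1.001]
wrist_force: [-0.7, -0.3, 0.3]
finger_gap: -0.1
```

Call:
servo_tool --series '[{"delta_pos":[0,0.05,0],"turn":0},{"delta_pos":[0,0.03,0],"turn":0},{"delta_pos":[0,0,0],"turn":0}]'

```text
clock: 22.95
tool_pos: [587.6, 114.0, 296.7]
orientation: [-1.328, -1.001, 1.001]
wrist_force: [-1.3, -0.1, 2.8]
finger_gap: 0.1
```

Call:
servo_tool --series '[{"delta_pos":[0,0.03,0],"turn":0},{"delta_pos":[0,0.02,0],"turn":0},{"delta_pos":[0,0,0],"turn":0}]'

```text
clock: 23.25
tool_pos: [587.4, 114.0, 295.9]
orientation: [-1.329, -1.003, 1.0]
wrist_force: [-5.1, 0.9, 13.6]
finger_gap: 0.1
```

Call:
servo_tool --series '[{"delta_pos":[0,-0.3,0],"turn":0},{"delta_pos":[0,-0.8,0],"turn":0},{"delta_pos":[0,-0.8,0],"turn":0},{"delta_pos":[0,-0.4,0],"turn":0},{"delta_pos":[0,0,0],"turn":0},{"delta_pos":[0,0,0],"turn":0}]'

```text
clock: 23.85
tool_pos: [587.8, 114.0, 409.0]
orientation: [-1.329, -1.001, 1.001]
wrist_force: [0.1, 0.4, 0.1]
finger_gap: 0.1
```

```bash
python3 - <<'E'
from h import *
from rig import order
go(591.3,113.3,140,74)
im=cams.get_image('side')
f=lambda im,x0,y0,w,h,k:cv2.convertScaleAbs(cv2.resize(im[y0:y0+h,x0:x0+w,::-1],None,fx=k,fy=k,interpolation=cv2.INTER_CUBIC),alpha=1.6,beta=15)
cv2.imwrite('pics/z15.png',f(im,280,130,150,170,3))
E
```

```text
grasp [587.8 114.  254. ] yaw 74.0 turn 0.00 delta [ 0.007  2.281 -0.072] norm 2.28 gap 0.1 t 23.85 F [0.1 0.4 0.1] q [ 0.19  0.21  0.32  1.68 -0.    0.47]
```

View pics/z15.png

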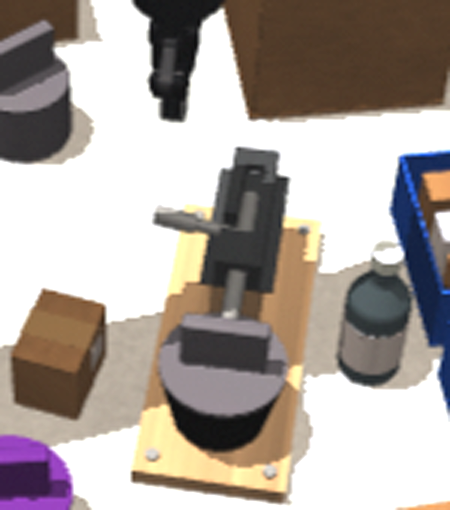

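```bash
python3 -c "
from rig import order
print(order.finish_job())"
```

```text
the job is handed in; nothing more can be done
None
```

The pot is seated in the well and locked in, and the job was handed in at about 24 s of the allowed 72 s; no verdict is reported.

**What I did**
- I drew the bolt back about 33 mm first, because the rod was barring the well.
- I gripped the flanged grey pot by its blade and lowered it into the well. It stopped at the expected height with about 11 N on the wrist, and I let go.
- I slid the bolt across to its end stop (about 13 N) and swung the handle down into the notch.

**Last checks**
- **Pot:** the pictures show it level in the well, with its flange on the rim and the blade crosswise to the bolt.
- **Bolt:** the rod lies over the flange.
- **Handle:** after I let go of it, triangulating its tip gave only about 1.2 rad. I pressed it down with closed fingers until it met a firm stop (about 14 N, tips at about 124 mm). That fits the full 1.40 rad, and the last side picture shows it lower than before. I did not triangulate it again.
- **Other things:** nothing else in view in the last pictures looks moved, though I did not measure this. The gripper is clear, with wrist force near zero.

**Disagreement:** the wrist camera and the fixed cameras differed by about 3 to 7 mm for the well, the handle and the pot. I took values in between and corrected by feel during seating. I did not measure the pot's final centring directly; it rests on the snug taper.

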